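Switch on the ice-cream counter scale and zero it for the cup

ROBOT

A 6-joint arm with a two-finger parallel gripper is mounted at the origin on the work surface. World frame = base frame: x ahead of the robot, y to its left, z up, the work surface at z = 0. Lengths are in m, angles in degrees, forces in N, time in s.
With the tool pointing down it reaches from about 0.375 to 0.925 m from the base axis. Payload 5.7 kg.
Tool frame: the origin (TCP) lies midway between the tips of the shut fingers; the grasp point (between the pads) lies 19 mm behind it; z points along the fingers, y is the line along which they close (so a half turn about z gives the same grasp; the last joint's range is limited). The gripper opens to 85 mm and grips with 20 to 120 N. Pads are 22 mm wide; open, the fingers measure 114 mm over their backs; the gripper's body (76 mm by 85 mm) begins 54 mm behind the grasp point. The pads swing forward as they close: fully open they stand 13 mm farther back than shut.
Start: joints at [-75.292, 20.558, 86.54, -0, 72.909, -6.595], TCP at [0.218, -0.559, 0.231] pointing down, gripper open.
Joint ranges: [-170.27, 170.27], [-57.76, 135], [12.27, 136.19], [-55.21, 235.2], [11.17, 155.16], [-170.74, 170.74]. Speed limits (degrees/s): [136.94, 136.94, 180, 180, 180, 180].

INTERFACE

Orientations are given as a 3x3 rotation matrix whose columns are the frame's x, y, z axes.
In Python, from workcell import env gives the robot as it stands. Calls block until the motion is done:
- env.reach(position, orientation): joint-space move of the TCP to a pose.
- env.movel(position, rot=None, v=0.15): straight line of the TCP; rot=None keeps the orientation; v is the mean speed in m/s.
- env.set_joints(angles): joint-space move.
- env.grip(opening): finger opening in m; the grip force is fixed at half the most; returns when the fingers have stopped.
- env.dwell(seconds).
- env.solve_ik(position, orientation): joint angles nearest the present ones, or None.
- env.read_camera(name): name is "scene" or "side" or "wrist"; returns the picture (420x560x3 uint8, blue, green, red); there is no depth.
- env.camera_params(name): a dict with "mtx" (3x3 intrinsics, pixels), "D" ([k1, k2, p1, p2, k3] as OpenCV has them; the pictures are not rectified), "R" (3x3) and "t" (3): a world point X has camera coordinates R X + t. Camera axes: x right, y down, z forward; pixel columns grow to the right and rows downward; lengths in m; the calibration is good to about 2 mm. A picture is of the moment at which its call begins: read the wrist's pose just before it. camera_params takes no time and is no camera call; for the wrist camera it gives the pose at the moment of the call.
A pose or a line that the arm cannot do raises env.PlanningError and nothing moves.
- env.job_done(): hands the job in; it is judged then, once.
Readings, each from a call of its own:
- env.read_clock(): time.
- env.read_joint_positions(): joint angles.
- env.read_joint_vel(): joint speeds.
- env.read_joint_efforts(): joint torques, N m.
- env.read_tcp_pos(): TCP position.
- env.read_orientation(): TCP orientation.
- env.read_ft_force(): force on the tool from outside, world axes, zero at the start.
- env.read_wrist_torque(): the same for the moment, N m.
- env.read_gripper_width(): finger opening in m.
- env.read_grasp_force(): force on a finger pad.
Only numpy, scipy, OpenCV 4.12 (cv2) and the standard library are available. Lean on these libraries where they do the work, as an engineer would, in place of code of your own. Each camera call takes 0.05 s, during which the arm holds its last target. There are 200 camera calls.

TASK

Ready the counter scale for serving: with the fingertips gently press the round key to switch it on and let it come back up, then gently press the long bar key to zero out the empty cup standing on the pan, and take the hand away. Leave the cross-shaped key unpressed, and leave the cup and the things beside the scale standing where they are; nothing is to be picked up.

Things in the scene. Friction and masses are not known exactly. Their poses are not given: they have to be found in the camera images.
- scale: Counter scale fixed to the worktop (all sizes in mm): white box 290 (x) x 270 (y) x 38 high; origin: centre of its underside; z up. Key panel at its -x side, top 38 above the worktop, three black keys in a row at scale x -100, y -80, 0, +80 (any key in any place); then a dark display window (not a key); then the steel pan, 160 x 230, centre at x +57, top 52 above the worktop.
- round_key: Fixed steel plate of the round key, 52 (x) x 70 (y) x 3, lying on the key panel; origin: centre of its underside, 38 above the worktop; turned as the scale.
- bar_key: Fixed steel plate of the bar key, same size; origin: centre of its underside.
- cross_key: Fixed steel plate of the cross key, same size; origin: centre of its underside.
- round_top (a point): Centre of the top of the round key (power): a black flat-topped disc 34 in diameter. At rest its top is 53 above the worktop, 12 above its plate.
- bar_top (a point): Centre of the top of the bar key (zero): a black straight bar 18 (scale's x) x 56 (scale's y). At rest its top is 53 above the worktop, 12 above its plate.
- cross_top (a point): Centre of the top of the cross key (units): a black plus shape 36 x 36, arms 11 wide. At rest its top is 53 above the worktop. Not to be pressed.
- round_cap (a joint): How far the round key is pushed straight down, m: 0 at rest, 0.008 fully down. Spring: about 2 N to start, 6 N fully down; it comes back up by itself. It registers from about half way (0.004).
- bar_cap (a joint): The same for the bar key.
- cross_cap (a joint): The same for the cross key.
- cup: Empty light open ice-cream cup, off-white, loose, standing on the scale's pan; 88 diameter at the rim, 55 high; origin: centre of its underside; z up. It stays where it is.
- cup_stack: Loose stack of upside-down paper cups beside the scale, 90 diameter, 130 high; origin: centre of its underside. To be left alone.
- jar: Loose amber glass jar with steel cap beside the scale, 72 diameter, 110 high; origin: centre of its underside. To be left alone.
- spade: Loose ice-cream spade with white handle, 240 long, lying along its own x on the worktop beside the scale; origin: on its underside near its middle. To be left alone.
Things that resemble listed ones, but are neither listed nor needed, are in the scene too. Leave any blue, purple or yellow look-alike of the cup alone.

How it is judged:
By the outcome, as a careful person would: the job done as asked, in the order asked, and still so for the second after the job is handed in, with the robot touching nothing.
It also fails if it takes over 42 s, if anything falls off the work surface, if the arm or the gripper's body presses on something with over 40 N, if the wrist force passes 120 N, or if a joint passes its speed limit or range.

## Working session

There is one attempt and no reset: what is moved stays moved. The work goes in short steps, each a Python script; the robot and the scene stay as the last script left them, time stands still between calls to the robot, and variables do not carry over. Pictures are saved under pics/ and viewed, at most 10 in all, crops included, and the job is handed in when it is done.

```bash
mkdir -p pics; ls
python3 - <<'E'
from workcell import env
import cv2
for n in ("scene","side"):
    cv2.imwrite(f"pics/{n}0.png",env.read_camera(n)); p=env.camera_params(n); print(n,p)
print(env.read_clock())
E
```

```text
pics
scene {'mtx': array([[475.49750819,   0.        , 280.99977009],
       [  0.        , 475.49750819, 201.35638715],
       [  0.        ,   0.        ,   1.        ]]), 'D': array([-0.16127306,  0.        ,  0.        ,  0.        ,  0.        ]), 'R': array([[-0.47750824,  0.87861325, -0.00496381],
       [ 0.67031476,  0.36063824, -0.64855083],
       [-0.56803521, -0.31301568, -0.76115516]]), 't': array([ 0.20028543, -0.36409797,  1.42662569])}
side {'mtx': array([[436.01607733,   0.        , 275.81424221],
       [  0.        , 436.01607733, 212.76280985],
       [  0.        ,   0.        ,   1.        ]]), 'D': array([-0.09442968,  0.        ,  0.        ,  0.        ,  0.        ]), 'R': array([[-0.99982265, -0.00458833, -0.018265  ],
       [ 0.01138691,  0.62520822, -0.78037492],
       [ 0.01500005, -0.78044451, -0.62504509]]), 't': array([0.55067387, 0.02088053, 1.12829383])}
0.1
```

View pics/scene0.png

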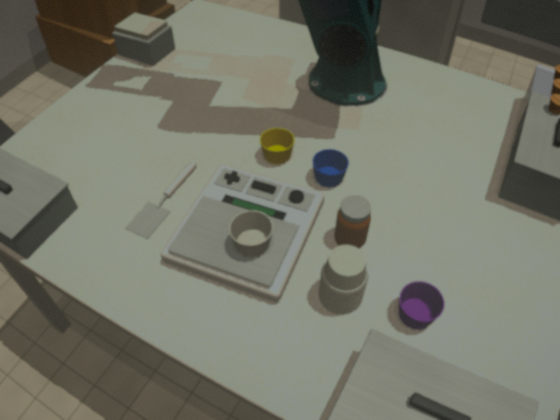

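View pics/side0.png

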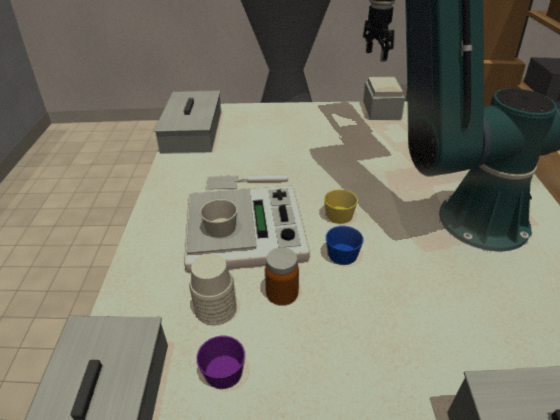

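Scene view: cross key at about (232,178), bar at (264,187), round at (296,197). Side view: cross (279,195), bar (283,213), round (288,235). The blue and yellow cups stand near the panel on the robot's side. Next I'll refine these positions and compare them between the two cameras.

```bash
cat > h.py <<'E'
import numpy as np, cv2
def plane(p,uv,z):
    n=cv2.undistortPoints(np.array([[uv]],float),p["mtx"],p["D"])[0,0]
    d=p["R"].T@np.array([n[0],n[1],1]); c=-p["R"].T@p["t"]
    return c+d*(z-c[2])/d[2]
def proj(p,X):
    return cv2.projectPoints(np.array(X,float).reshape(-1,3),cv2.Rodrigues(p["R"])[0],p["t"],p["mtx"],p["D"])[0][:,0]
def blob(img,uv,r=11,th=60):
    u,v=uv; g=cv2.cvtColor(img,cv2.COLOR_BGR2GRAY)[v-r:v+r+1,u-r:u+r+1]
    n,l,s,c=cv2.connectedComponentsWithStats((g<th).astype(np.uint8))
    k=1+np.argmax(s[1:,4]); return c[k]+[u-r,v-r], s[k]
E
python3 - <<'E'
from workcell import env
from h import *
S={"scene":dict(cross=(232,178),bar=(264,187),round=(296,197)),"side":dict(cross=(279,195),bar=(283,213),round=(288,235))}
tiles=[]
for n,d in S.items():
    im=cv2.imread(f"pics/{n}0.png"); p=env.camera_params(n)
    X=[]
    for k,uv in d.items():
        c,s=blob(im,uv); x=plane(p,c,.050); X.append(x); print(n,k,c.round(1),s,x.round(4))
    print(np.linalg.norm(X[0]-X[1]),np.linalg.norm(X[2]-X[1]),np.degrees(np.arctan2(*(X[0]-X[2])[[1,0]])))
u=[cv2.resize(cv2.imread("pics/scene0.png")[140:300,150:350],None,fx=2.9,fy=2.9,interpolation=3)[:,:400],cv2.resize(cv2.imread("pics/side0.png")[170:275,230:330],None,fx=4,fy=4.42,interpolation=3)]
h=min(a.shape[0] for a in u); cv2.imwrite("pics/crop.png",np.hstack([a[:h] for a in u]))
E
```

```text
scene cross [231.6 177.4] [ 5  5 12 11 80] [ 0.5427 -0.0631  0.05  ]
scene bar [263.4 186.8] [  0   6  22  11 141] [0.5333 0.0167 0.05  ]
scene round [295.9 196.4] [  5   5  13  12 122] [0.5239 0.095  0.05  ]
0.08038577251393828 0.07881662289128054 -83.23064237747766
side cross [279.1 194.6] [ 5  6 13 10 79] [ 0.5415 -0.0575  0.05  ]
side bar [283.  213.3] [  7   3   9  17 107] [0.5319 0.0214 0.05  ]
side round [287.3 234.1] [  4   5  14  11 127] [0.5223 0.0998 0.05  ]
0.07946548563022067 0.07895609543800196 -83.03395123122355
```

View pics/crop.png

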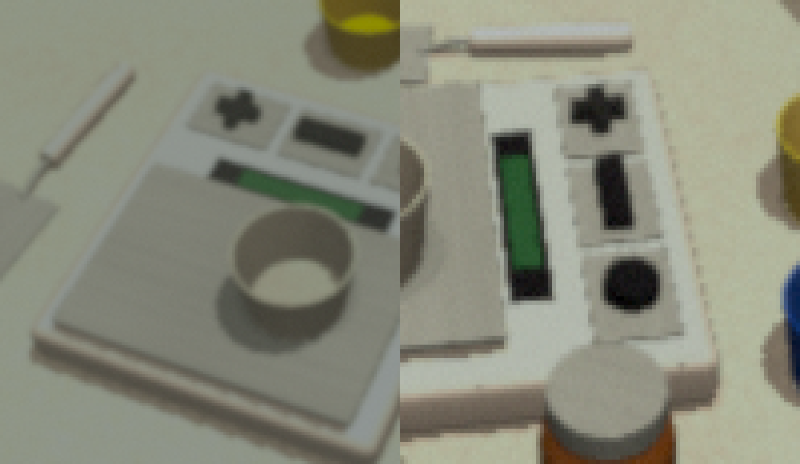

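Key spacing comes out at 79–80 mm in both cameras (given: 80), with yaw about 7°. The cameras differ by about 5 mm in y, so I'll refine with the wrist camera from above, and check the jar's clearance.

Run:
```python
from workcell import env
from h import *
for n,uv in (("side",(283,258)),("scene",(355,207))): print("jar cap",plane(env.camera_params(n),uv,.110))
for n,uv in (("side",(211,263)),("scene",(347,257))): print("stack top",plane(env.camera_params(n),uv,.130))
a=np.radians(7); best=None
for s in (1,-1):   # tool y along +-scale y, z down
    y=s*np.array([-np.sin(a),np.cos(a),0]); z=np.array([0,0,-1.]); R=np.c_[np.cross(y,z),y,z]
    q=env.solve_ik([.527,.055,.22],R); print(s,q)
    if q is not None and (best is None or abs(q[5])<abs(best[0][5])): best=(q,R)
R=best[1]; np.save("R.npy",R)
env.grip(0); env.reach([.50,.055,.25],R)
p=env.camera_params("wrist"); np.savez("w1.npz",**p); im=env.read_camera("wrist"); cv2.imwrite("pics/w1.png",im)
print(env.read_tcp_pos(),env.read_gripper_width(),env.read_clock(),env.read_ft_force())
print(proj(p,[[.542,-.06,.053],[.5326,.019,.053],[.523,.097,.053]]))
```

```text
jar cap [0.53313936 0.24036847 0.11      ]
jar cap [0.53926049 0.23689288 0.11      ]
stack top [0.6730952  0.27272465 0.13      ]
stack top [0.67212359 0.27464625 0.13      ]
1 [-1.51347902e+00  1.54422339e+01  9.59836544e+01 -2.54444375e-14
  6.85741117e+01 -9.85134790e+01]
-1 [-1.51347902e+00  1.54422339e+01  9.59836544e+01 -2.54444375e-14
  6.85741117e+01  8.14865210e+01]
[0.50023646 0.05427044 0.24997794] -2.826213355961683e-05 3.3167 [ 0.3011748  -0.94548798 -0.60814647]
[[387.309035   165.55899211]
 [315.77622392 165.20732601]
 [244.76930923 165.26917733]]
```

View pics/w1.png

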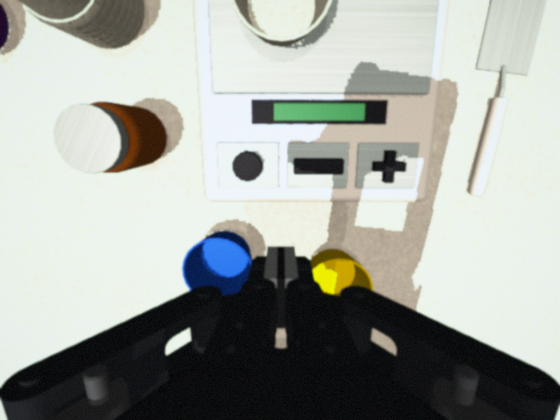

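Wrist view, fingers shut: round key at (247,165), bar (318,166), cross (389,166), all within about 3 px of the prediction. The jar at (100,137) and both cups are clear of the press column.

```bash
cat > press.py <<'E'
from workcell import env
from h import *
def press(x,y,R):
    env.movel([x,y,.075],R,v=.15); env.dwell(.3)
    f0=np.mean([env.read_ft_force()[2] for _ in range(5)]); log=[]; z0=None
    for z in np.arange(.060,.0449,-.001):
        env.movel([x,y,z],v=.03); env.dwell(.05)
        t=env.read_tcp_pos()[2]; f=env.read_ft_force()[2]-f0; log.append((round(t*1e3,1),round(f,1)))
        if z0 is None and f>1.2: z0=t
        if f>5.3 or (z0 and f>3.5 and z0-t>.0055): break
    env.dwell(.2); print(log,"held",env.read_tcp_pos().round(4) if hasattr(env.read_tcp_pos(),'round') else env.read_tcp_pos(),env.read_ft_force()[2]-f0)
    env.movel([x,y,.075],v=.04); print("clock",env.read_clock())
E
python3 - <<'E'
from press import *
im=cv2.imread("pics/w1.png"); p=dict(np.load("w1.npz")); R=np.load("R.npy")
K={}
for k,uv in dict(cross=(389,166),bar=(318,166),round=(247,165)).items():
    c,s=blob(im,uv,28 if k=="bar" else 20,70); K[k]=plane(p,c,.053); print(k,c.round(1),s,K[k].round(4))
a,b,c=K["cross"],K["bar"],K["round"]; print(np.linalg.norm(a-b),np.linalg.norm(c-b))
assert abs(np.linalg.norm(c-b)-.08)<.003 and np.hypot(*(b[:2]-[.5326,.019]))<.006
np.savez("keys.npz",**K)
press(*c[:2],R)
cv2.imwrite("pics/w2.png",env.read_camera("wrist"))
E
```

```text
cross [388.4 165.6] [  3   5  33  31 524] [ 0.5421 -0.0612  0.053 ]
bar [318.6 165.6] [  4  21  50  15 689] [0.5326 0.0159 0.053 ]
round [247.5 165.4] [  7   7  28  28 603] [0.5232 0.094  0.053 ]
0.07762272235866884 0.07873421391848108
[(np.float64(60.0), np.float64(0.8)), (np.float64(59.1), np.float64(0.5)), (np.float64(58.0), np.float64(0.0)), (np.float64(57.0), np.float64(-0.4)), (np.float64(56.0), np.float64(-0.3)), (np.float64(55.0), np.float64(0.3)), (np.float64(54.0), np.float64(-0.4)), (np.float64(53.1), np.float64(0.8)), (np.float64(52.1), np.float64(2.9)), (np.float64(51.1), np.float64(4.2)), (np.float64(50.0), np.float64(3.9)), (np.float64(49.1), np.float64(4.0)), (np.float64(48.0), np.float64(4.1)), (np.float64(47.0), np.float64(4.4)), (np.float64(46.1), np.float64(5.2))] held [0.5234 0.094  0.0461] 5.206588911502614
clock 10.95
```

View pics/w2.png

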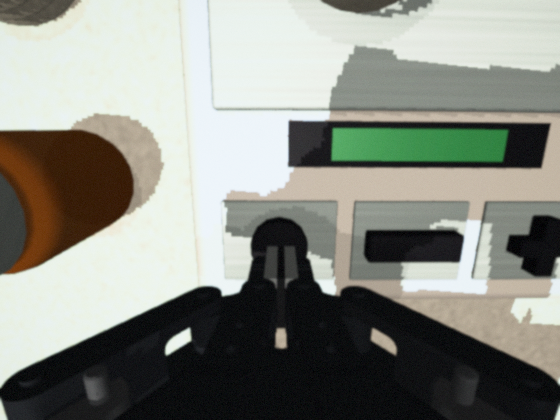

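The round key went down about 7 mm at 5.2 N. The picture shows the fingertips centred over the round key at (280,240), now released, with the bar key at (412,246). Now the bar.

Run:
```python
from press import *
R=np.load("R.npy"); b=np.load("keys.npz")["bar"]
press(*b[:2],R)
cv2.imwrite("pics/w3.png",env.read_camera("wrist"))
env.movel([b[0]-.02,b[1],.25],v=.15); env.dwell(.2)
cv2.imwrite("pics/w4.png",np.hstack([env.read_camera("wrist")[40:320,80:480],env.read_camera("side")[140:420,150:400]]))
print(env.read_clock(),env.read_ft_force())
```

```text
[(np.float64(60.0), np.float64(-1.5)), (np.float64(59.1), np.float64(-0.9)), (np.float64(58.0), np.float64(-0.5)), (np.float64(56.9), np.float64(-0.7)), (np.float64(56.0), np.float64(-1.1)), (np.float64(55.0), np.float64(-0.7)), (np.float64(54.0), np.float64(-0.7)), (np.float64(53.1), np.float64(1.0)), (np.float64(52.1), np.float64(2.2)), (np.float64(51.1), np.float64(2.0)), (np.float64(50.0), np.float64(2.6)), (np.float64(49.0), np.float64(4.2)), (np.float64(48.0), np.float64(3.2)), (np.float64(47.0), np.float64(3.5)), (np.float64(46.1), np.float64(4.2))] held [0.5328 0.0159 0.0461] 3.7933529786449336
clock 17.95
19.625 [ 0.15926968  0.63153753 -0.19692884]
```

View pics/w4.png

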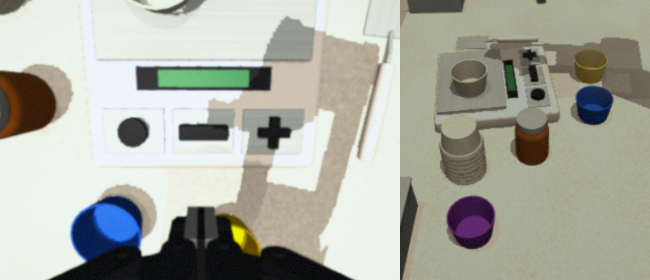

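The bar key also went down about 7 mm and came back up. The picture shows all three keys at rest, with the round key at (132,132), bar (203,132) and cross (274,132). The cup, jar and stack haven't moved and the hand is clear, so I'm handing in.

```bash
python3 -c "
from workcell import env
print(env.job_done())"
```

```text
the job is handed in; nothing more can be done
None
```

I pressed the round key and then the bar key, each about 7 mm down at no more than about 5 N, and both came back up; the cross key, cup and other items were left alone, and I handed the job in at about 20 s (no verdict came back).

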